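Press-test the hold-down springs of a scope tray and take the tired one out of service

TASK

One of the three spring clips that hold the endoscope in its sterilising tray has lost its spring. From the left bay to the right, press the free tip of each leaf spring down until it rests on its saddle, keep it there for about half a second to feel how stiff it is, and do not force it further. Then lift the softest clip out and set it down upright in the kidney dish without dropping it, with the two sound clips left in their bays and everything else left alone.

Things in the scene. Friction and masses are not known exactly. Their poses are not given: they have to be found in the camera images.
- tray: Fixed perforated steel tray for a rigid endoscope, 125 x 310 mm, rim 14 mm high, floor 3 mm thick. Origin: centre of its underside; y runs along its length to its left end as the robot sees it (yaw within 0.2 rad). Bays at y = +85 mm (left), 0 (middle), -85 mm (right); in each a spring clip stands on the floor between lugs 6 mm high with 1.5 mm play; it lifts straight out.
- left_tip (a point): Point fixed to the tray: where the free tip of the leaf spring of the left bay's clip is when free, on top of its rolled lip (7 mm thick, 14 mm wide), 61 mm from the grip post in the tray's -x. Press here, straight down. It sinks 8 to 9 mm to a firm stop on the black saddle; force rises evenly to 7 to 8 N (sound) or 2.5 N (soft) at the stop. Over 20 N bends it for good.
- left_grip (a point): Point fixed to the tray: where the centre of the upright grey grip post of the left bay's clip stands. Clip: 110 g, foot plate 84 (x) x 22 mm, 46 mm high. Post 26 mm along x, 16 mm along y (grip across y). This point is 33.5 mm above the clip's underside, 12.5 mm below the post's top, 27 mm from the foot plate's middle in +x. The clips look alike; any one may be soft.
- middle_tip (a point): Point fixed to the tray: where the free tip of the leaf spring of the middle bay's clip is when free, on top of its rolled lip (7 mm thick, 14 mm wide), 61 mm from the grip post in the tray's -x. Press here, straight down. It sinks 8 to 9 mm to a firm stop on the black saddle; force rises evenly to 7 to 8 N (sound) or 2.5 N (soft) at the stop. Over 20 N bends it for good.
- middle_grip (a point): Point fixed to the tray: where the centre of the upright grey grip post of the middle bay's clip stands. Clip: 110 g, foot plate 84 (x) x 22 mm, 46 mm high. Post 26 mm along x, 16 mm along y (grip across y). This point is 33.5 mm above the clip's underside, 12.5 mm below the post's top, 27 mm from the foot plate's middle in +x. The clips look alike; any one may be soft.
- right_tip (a point): Point fixed to the tray: where the free tip of the leaf spring of the right bay's clip is when free, on top of its rolled lip (7 mm thick, 14 mm wide), 61 mm from the grip post in the tray's -x. Press here, straight down. It sinks 8 to 9 mm to a firm stop on the black saddle; force rises evenly to 7 to 8 N (sound) or 2.5 N (soft) at the stop. Over 20 N bends it for good.
- right_grip (a point): Point fixed to the tray: where the centre of the upright grey grip post of the right bay's clip stands. Clip: 110 g, foot plate 84 (x) x 22 mm, 46 mm high. Post 26 mm along x, 16 mm along y (grip across y). This point is 33.5 mm above the clip's underside, 12.5 mm below the post's top, 27 mm from the foot plate's middle in +x. The clips look alike; any one may be soft.
- dish: Loose steel kidney dish, 245 x 125 x 38 mm, 190 g, for things that go to repair. Origin: centre of its underside; x along its length, which runs across the robot's view. Inside floor about 6 mm up.
- dish_mid (a point): Middle of the dish's inside floor; the flat free floor round it is about 115 mm (dish x) by 70 mm (dish y), with the walls (rim 38 mm high) sloping outward above: a clip stands there with its length along the dish's x, either way round.
- tape: Bystander: roll of tape, 62 mm across, 13 mm high; origin under its centre. Leave it alone.
- vial_big: Bystander: standing glass vial, 30 mm across, 60 mm high; origin under its centre. Leave it alone.
- vial_small: Bystander: standing glass vial, 24 mm across, 52 mm high; origin under its centre. Leave it alone.

How it is judged:
By the outcome, as a careful person would: the job done as asked, in the order asked, and still so for the second after the job is handed in, with the robot touching nothing.
It also fails if it takes over 64 s, if anything falls off the work surface, if the arm or the gripper's body presses on something with over 40 N, if the wrist force passes 120 N, or if a joint passes its speed limit or range.

ROBOT

A 6-joint arm with a two-finger parallel gripper is mounted at the origin on a cart in front of the work surface, level with it; the furniture and walls round the work are solid. World frame = base frame: x ahead of the robot, y to its left, z up, the work surface at z = 0. Lengths are in mm, angles in rad, forces in N, time in s.
With the tool pointing down it reaches from about 350 to 875 mm from the base axis. Payload 15.5 kg.
Tool frame: the origin (TCP) lies midway between the tips of the shut fingers; the grasp point (between the pads) lies 19 mm behind it; z points along the fingers, y is the line along which they close (so a half turn about z gives the same grasp; the last joint's range is limited). The gripper opens to 85 mm and grips with 20 to 120 N. Pads are 22 mm wide; open, the fingers measure 114 mm over their backs; the gripper's body (76 mm by 85 mm) begins 54 mm behind the grasp point. The pads swing forward as they close: fully open they stand 13 mm farther back than shut.
Start: joints at [1.101, 0.494, 1.345, -0, 1.302, -0.096], TCP at [228.218, 581.845, 231.277] pointing down, gripper open.
Joint ranges: [-2.91, 2.91], [-0.82, 2.16], [0.22, 2.67], [-1.22, 4.37], [0.12, 2.79], [-3.08, 3.08]. Speed limits (rad/s): [1.89, 1.89, 2.57, 3.01, 3.01, 3.01].

INTERFACE

Orientations are given as a unit quaternion [x, y, z, w].
In Python, from plant import env gives the robot as it stands. The module is installed in compiled form; this text tells all that it offers.
- The arm moves only by the tool apply_moves, never from a script. Its argument "increments" is text: rows parted by semicolons, each of 5 numbers parted by spaces: the closure, from -1 (fully open) to 1 (shut), then the shift along the tool's x, y, z each as a share of 40 cm, from -1 to 1, then the turn about the tool's z as a share of 0.5 rad, from -1 to 1. A call has 1 to 10 rows; each row is the pose to reach, as a shift and turn from the pose commanded when the call began, along the tool's axes at that moment; what a row does not reach only later rows make up. A row lasts 1/8 s, in which the tool goes at most 62.5 mm and 10.7 degrees, less where a joint would pass 70% of its speed; a pose out of reach is approached as far as the arm can. A call with a number of a shift or a turn outside -1 to 1 is refused whole. A call with a gripper value outside its range is refused whole. The fingers move at their own pace and stop on an object; "squeeze" is the grip in N (left out, the last holds). Time passes only in rows, so rows that repeat a pose let the fingers close. It gives the time, the measured TCP pose, the force, the opening and the grip force at its end, in the units of the state.
- env.get_state(): the state, without advancing time (a new reading comes with each control period).
- env.camera(name): name is "scene" or "top" or "wrist"; returns (picture, depth): 480x640x3 uint8, blue, green, red; 480x640 float32, mm along the optical axis (not along the pixel's ray), 0 where there is no reading.
- env.get_calibration(name): a dict with "fx", "fy", "cx", "cy" (pixels), "cam_to_world" (4x4, takes a point from camera to world coordinates). Camera axes: x right, y up, looking along -z (the intrinsics and any distortion apply to the point x, -y, -z); pixel columns grow to the right and rows downward; lengths in mm; the calibration is good to about 2 mm. A picture is of the moment at which its call begins: read the wrist's pose just before it. get_calibration takes no time and is no camera call; for the wrist camera it gives the pose at the moment of the call.
- env.hand_in(): hands the job in; it is judged then, once.
Trained networks look in the newest picture that a camera, given by its name, has taken for a name from the list of things; names that differ only in an ending like _2 or _b are one class to them, and where a whole thing is asked for, a point or a joint stands for the part that bears it (a point fixed in the world has none). Each returns a list of dicts, best first, with "conf" (0 to 1); they miss things now and then, are a little off and sometimes report something else, mostly with a low value. They report only what shows in the picture. A call takes as long as a camera call.
- env.find_in(camera, label): "extent" ([left, top, right, bottom] in pixels, round what is visible of it).
The state is a dict: "t": time; "joint_positions": joint angles; "dq": joint speeds; "tau": joint torques, N m; "tool_pos": TCP position; "tcp_rot": TCP orientation; "contact_force": force on the tool from outside, world axes, zero at the start; "ft_torque": the same for the moment, N m; "width": opening from 0.0 (shut) to 1.0 (fully open); "gripper_force": force on a finger pad.
Only numpy, scipy, OpenCV 4.12 (cv2) and the standard library are available. Lean on these libraries where they do the work, as an engineer would, in place of code of your own. Each camera call takes 0.05 s, during which the arm holds its last target. There are 200 camera calls.

## Working session

There is one attempt and no reset: what is moved stays moved. The work goes in short steps, Python scripts to look and compute and a tool call to move; the robot and the scene stay as the last step left them, time stands still between calls to the robot, and variables do not carry over. Pictures are saved under pics/ and viewed, at most 10 in all, crops included, and the job is handed in when it is done.

Besides the shell and the picture viewer there is one more tool, called after "Emit:" as name(argument=value, ...), one argument or row to a line, values as JSON. apply_moves: Moves the arm, as the interface text tells. Its arguments: {"type":"object","properties":{"increments":{"type":"string"},"squeeze":{"type":"number"}},"required":["increments"]}

```bash
mkdir -p pics
cat > h.py <<'E'
from plant import env
import numpy as np, cv2
def look(n,save=None):
    T=env.get_calibration(n); p,d=env.camera(n)
    if save: cv2.imwrite('pics/'+save,p)
    return p,d,T
def cloud(d,c):
    v,u=np.mgrid[0:480,0:640]; 
    P=np.stack([(u-c['cx'])/c['fx']*d,-(v-c['cy'])/c['fy']*d,-d],-1)
    M=np.array(c['cam_to_world']); W=P@M[:3,:3].T+M[:3,3]
    W[d<=0]=np.nan
    return W
E
python3 - <<'E'
from h import *
s=env.get_state(); print(s['t'],s['tcp_rot'],s['contact_force'],s['width'])
for n in('top','scene'):
    p,d,c=look(n,n+'0.png'); W=cloud(d,c); np.save(n+'W.npy',W); print(n,{k:v for k,v in c.items()})
    for l in('tray','dish','left_grip','left_tip','tape','vial_big','vial_small'):
        for r in env.find_in(n,l)[:4]:
            e=np.array(r['extent']);u,v=int((e[0]+e[2])/2),int((e[1]+e[3])/2)
            print(l,round(r['conf'],2),e.round(),W[min(v,479),min(u,639)].round())
E
```

```text
0.0 [ 1.85835497e-01  9.82580687e-01 -5.79373965e-04 -1.61634628e-04] [-0.34884567 -0.69798485  0.63033588] 0.9956211970136511
top {'fx': 614.1756843545197, 'fy': 614.1756843545197, 'cx': 313.5307764062802, 'cy': 235.2453777128269, 'cam_to_world': array([[ 3.04411734e-02,  9.88397740e-01, -1.48806058e-01,
         3.70905650e+02],
       [-9.99535869e-01,  2.99268136e-02, -5.69499522e-03,
         1.77229326e+01],
       [-1.17562923e-03,  1.48910355e-01,  9.88850001e-01,
         1.51233261e+03],
       [ 0.00000000e+00,  0.00000000e+00,  0.00000000e+00,
         1.00000000e+00]])}
tray 0.91 [210. 235. 338. 311.] [499. 120.  22.]
dish 0.95 [399. 227. 499. 281.] [ 563. -309.    7.]
left_grip 0.77 [203. 239. 346. 309.] [497. 119.  23.]
left_tip 0.63 [212. 239. 341. 305.] [504. 115.  22.]
left_tip 0.35 [304. 190. 327. 220.] [677.  25.   4.]
tape 0.51 [207. 238. 344. 309.] [500. 117.  21.]
vial_big 0.58 [179. 200. 192. 215.] [648. 336.  65.]
vial_big 0.21 [208. 236. 343. 306.] [506. 117.  33.]
vial_small 0.62 [178. 217. 192. 226.] [620. 343.  28.]
scene {'fx': 484.96723885738885, 'fy': 
[... 243 characters left out ...]
4585044e+02],
       [ 4.15815051e-04,  6.49757406e-01,  7.60141527e-01,
         8.16128175e+02],
       [ 0.00000000e+00,  0.00000000e+00,  0.00000000e+00,
         1.00000000e+00]])}
tray 0.98 [181. 201. 329. 316.] [500. 106.   9.]
dish 0.88 [382. 291. 508. 380.] [nan nan nan]
left_grip 0.81 [181. 207. 327. 310.] [498. 110.   9.]
left_grip 0.32 [211. 158. 224. 181.] [649. 334.  41.]
left_tip 0.96 [184. 204. 329. 314.] [503. 107.   2.]
tape 0.76 [318. 213. 345. 236.] [680.  27.   0.]
tape 0.75 [180. 206. 327. 316.] [494. 107.   8.]
vial_big 0.73 [211. 160. 225. 181.] [646. 332.  41.]
vial_big 0.57 [182. 206. 327. 315.] [499. 109.   2.]
vial_small 0.69 [198. 167. 205. 189.] [608. 350.  35.]
```

Run:
```python
from h import *
p=cv2.imread('pics/top0.png'); a=cv2.resize(p[180:330,160:360],(800,600),interpolation=cv2.INTER_CUBIC); cv2.imwrite('pics/a.png',a)
p=cv2.imread('pics/scene0.png'); a=cv2.resize(p[150:350,160:400],(720,600),interpolation=cv2.INTER_CUBIC); cv2.imwrite('pics/b.png',a)
W=np.load('topW.npy'); R=W[225:320,200:350].reshape(-1,3)
for lo,hi in((9,25),(25,36),(36,44),(44,60)):
    m=(R[:,2]>lo)&(R[:,2]<hi); print(lo,hi,m.sum(), R[m].mean(0).round(1))
m=(R[:,2]>42); r=R[m]; print(r[np.argsort(r[:,1])].round(0).tolist()[::2])
```

```text
9 25 1467 [501.  116.6  15. ]
25 36 176 [489.2 117.5  28.2]
36 44 30 [524.1 111.3  40.3]
44 60 212 [530.3 114.4  49.4]
[[521.0, 21.0, 51.0], [527.0, 21.0, 47.0], [531.0, 21.0, 53.0], [514.0, 23.0, 49.0], [519.0, 23.0, 51.0], [524.0, 23.0, 47.0], [529.0, 23.0, 45.0], [509.0, 25.0, 50.0], [515.0, 25.0, 47.0], [519.0, 25.0, 49.0], [524.0, 25.0, 52.0], [529.0, 26.0, 51.0], [534.0, 26.0, 46.0], [509.0, 27.0, 51.0], [514.0, 27.0, 48.0], [521.0, 28.0, 51.0], [526.0, 28.0, 52.0], [532.0, 28.0, 45.0], [510.0, 30.0, 47.0], [514.0, 30.0, 52.0], [520.0, 30.0, 58.0], [524.0, 30.0, 46.0], [529.0, 30.0, 49.0], [509.0, 32.0, 51.0], [514.0, 32.0, 48.0], [519.0, 32.0, 48.0], [524.0, 33.0, 49.0], [529.0, 33.0, 48.0], [533.0, 33.0, 53.0], [512.0, 35.0, 47.0], [516.0, 35.0, 52.0], [521.0, 35.0, 52.0], [526.0, 35.0, 47.0], [531.0, 35.0, 45.0], [514.0, 37.0, 50.0], [519.0, 37.0, 44.0], [527.0, 105.0, 47.0], [536.0, 105.0, 52.0], [538.0, 105.0, 49.0], [521.0, 107.0, 52.0], [524.0, 107.0, 48.0], [531.0, 107.0, 48.0], [529.0, 107.0, 45.0], [541.0, 108.0, 48.0], [533.0, 109.0, 56.0], [531.0, 109.0, 52.0], [529
[... 725 characters left out ...]
4.0, 192.0, 44.0], [550.0, 192.0, 50.0], [546.0, 192.0, 45.0], [530.0, 193.0, 53.0], [543.0, 194.0, 53.0], [527.0, 194.0, 44.0], [548.0, 194.0, 51.0], [541.0, 194.0, 45.0], [535.0, 195.0, 54.0], [533.0, 196.0, 49.0], [538.0, 196.0, 50.0], [541.0, 196.0, 48.0], [550.0, 197.0, 51.0], [552.0, 197.0, 51.0], [533.0, 198.0, 50.0], [531.0, 199.0, 46.0], [529.0, 199.0, 45.0], [536.0, 199.0, 47.0], [550.0, 199.0, 50.0], [548.0, 200.0, 44.0], [531.0, 201.0, 48.0], [538.0, 201.0, 49.0], [547.0, 201.0, 51.0], [534.0, 201.0, 45.0], [551.0, 202.0, 44.0], [533.0, 203.0, 52.0], [540.0, 203.0, 52.0], [531.0, 203.0, 47.0], [538.0, 203.0, 49.0], [550.0, 204.0, 50.0], [528.0, 205.0, 49.0], [533.0, 206.0, 47.0]]
```

View pics/a.png

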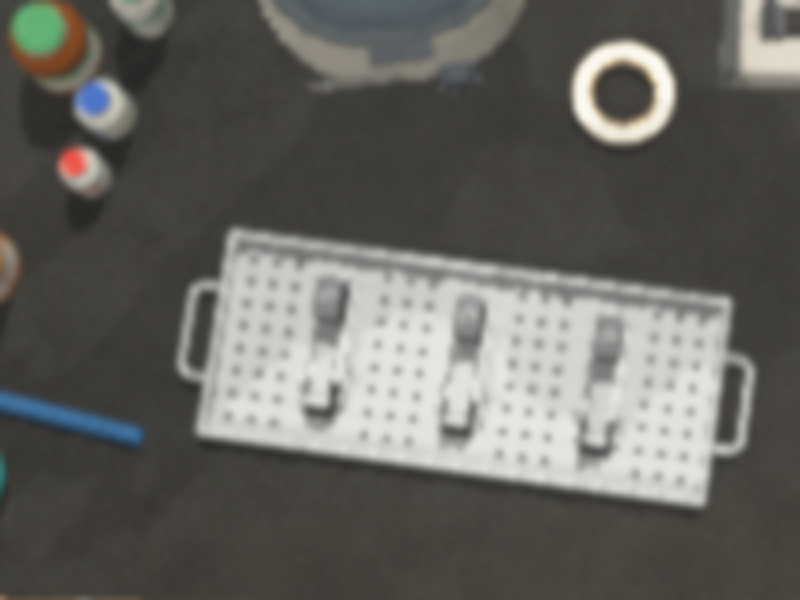

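View pics/b.png

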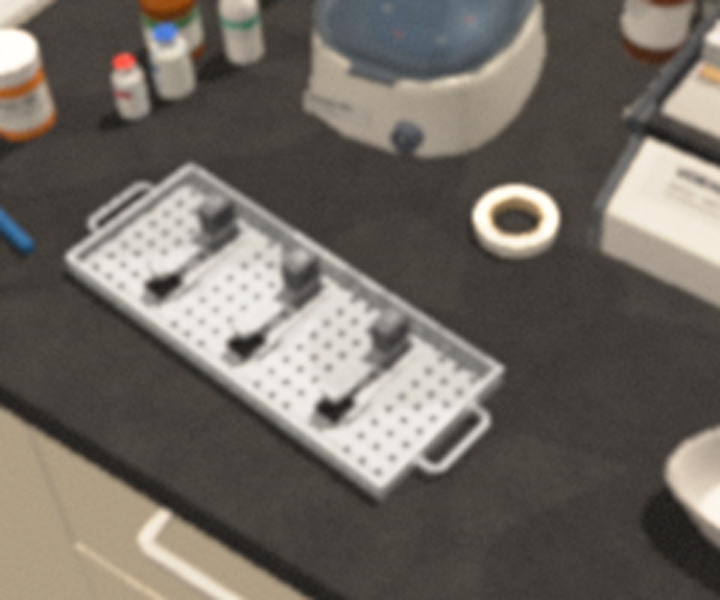

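The top and scene views show the tray with its yaw at about -0.11. The grey posts are at top-crop (330,300), (468,320) and (607,340), and the tips lie below them. The tape is at (623,92) and the vials are at upper left. I'll move over the tray middle for a closer look with the wrist camera.

Emit:
apply_moves(
  increments="1 -0.975 -0.83 0 -0.52;1 -0.975 -0.83 0 -0.52;1 -0.975 -0.83 0 -0.52;1 -0.975 -0.83 0 -0.52;1 -0.975 -0.83 0 -0.52;1 -0.975 -0.83 0 -0.52;1 -0.975 -0.83 0 -0.52;1 -0.975 -0.83 0 -0.52;1 -0.975 -0.83 0 -0.52;1 -0.975 -0.83 0 -0.52",
)

```text
t: 2.05
tool_pos: [470.2, 129.9, 231.2]
tcp_rot: [0.058, 0.998, 0.0, -0.0]
contact_force: [-0.1, 0.2, 0.6]
width: 0.002
gripper_force: 0.0
```

Emit:
apply_moves(
  increments="1 0 0 0 0;1 0 0 0 0;1 0 0 0 0",
)

```text
t: 2.42
tool_pos: [469.7, 131.1, 231.3]
tcp_rot: [0.056, 0.998, 0.0, -0.0]
contact_force: [-0.3, -0.1, 0.6]
width: 0.0
gripper_force: 0.0
```

Run:
```python
from h import *
from scipy.spatial.transform import Rotation as Ro
s=env.get_state(); print(s['t'],s['tool_pos'],Ro.from_quat(s['tcp_rot']).as_matrix().round(3).tolist(),s['contact_force'],s['width'],s['joint_positions'])
p,d,c=look('wrist','w1.png'); W=cloud(d,c); np.save('w1.npy',W); print(c)
for l in('left_grip','left_tip','dish'):
    for r in env.find_in('wrist',l)[:5]:
        e=np.array(r['extent']);u,v=int((e[0]+e[2])/2),int((e[1]+e[3])/2)
        print(l,round(r['conf'],2),e.round(),W[min(v,479),min(u,639)].round())
R=W.reshape(-1,3); R=R[(R[:,2]>43)&(R[:,2]<60)]
print(len(R))
for y in(29.5,113,197.5):
    r=R[(abs(R[:,1]-y)<20)&(abs(R[:,0]-530)<40)]; print(y,len(r), r.mean(0).round(1) if len(r) else 0, np.percentile(r,[2,98],0).round(1).tolist() if len(r) else 0)
```

```text
2.425 [469.72025122 131.12654109 231.30010462] [[-0.994, 0.112, -0.0], [0.112, 0.994, 0.0], [0.0, 0.0, -1.0]] [-0.25011055 -0.13785286  0.59236662] 4.010956679469289e-05 [ 1.49691162e-01  3.01509839e-01  1.67446507e+00  3.08347836e-05
  1.16563597e+00 -1.30867489e+00]
{'fx': 408.1760293164437, 'fy': 408.1760293164437, 'cx': 317.6659074950044, 'cy': 243.27165089511954, 'cam_to_world': array([[ 1.12807548e-01, -9.53471815e-01, -2.79581750e-01,
         3.98955284e+02],
       [ 9.93616381e-01,  1.08524865e-01,  3.08032545e-02,
         1.40337383e+02],
       [ 9.71536754e-04, -2.81271847e-01,  9.59627638e-01,
         3.74873584e+02],
       [ 0.00000000e+00,  0.00000000e+00,  0.00000000e+00,
         1.00000000e+00]])}
left_grip 0.7 [544. 311. 597. 355.] [608. 349.  40.]
left_grip 0.65 [115. 170. 500. 306.] [495. 120.  25.]
left_tip 0.58 [115. 176. 495. 312.] [499. 118.  25.]
dish 0.54 [114. 172. 498. 309.] [497. 119.  24.]
dish 0.35 [526. 341. 587. 404.] [644. 336.  45.]
3689
29.5 588 [518.7  32.3  49.4] [[507.1, 23.7, 44.1], [531.8, 39.8, 52.4]]
113 535 [527.  115.7  49.4] [[516.4, 107.1, 44.4], [539.1, 123.8, 52.2]]
197.5 589 [537.4 199.1  49.5] [[525.9, 191.2, 44.3], [550.7, 207.3, 52.2]]
```

View pics/w1.png

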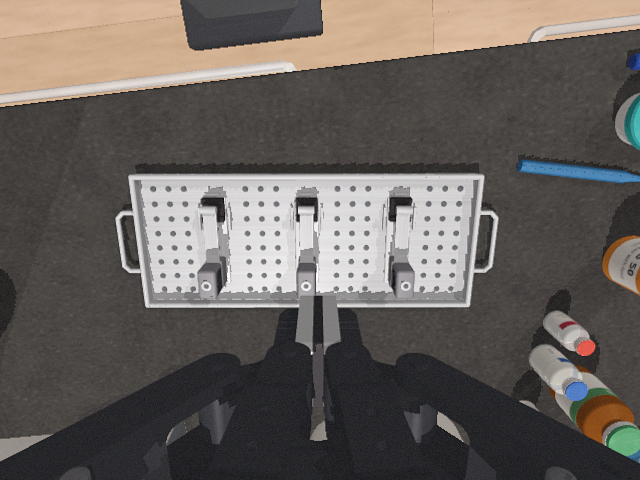

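The wrist view shows the three clips from tip to post. The lips are at about (209,212), (305,212) and (400,212), the posts at (207,278), (305,280) and (403,280), and the shut fingertips at (320,297). I'll refine the lip points and check the camera offset against the fingertips.

Run:
```python
from h import *
W=np.load('w1.npy')
f=W[296:312,303:337].reshape(-1,3); f=f[f[:,2]>180]; print('finger',len(f),np.percentile(f,[0,5,50,95,100],0).round(1).tolist())
f=W[290:480,230:410].reshape(-1,3); f=f[(f[:,2]>215)&(f[:,2]<240)]; print('tips',len(f),np.percentile(f,[2,50,98],0).round(1).tolist())
G=np.array([[538,199.2],[527.8,115.4],[518.9,31.8]]); X=np.array([.9937,-.1125]);Y=np.array([.1125,.9937])
for g in G:
    D=W[...,:2]-g; a=D@X;b=D@Y; m=abs(b)<5
    print([(k,round(float(np.nanmedian(W[...,2][m&(abs(a-k)<1.5)])),1)) for k in range(-78,0,4)])
    m=(a<-56)&(a>-66)&(abs(b)<20); z=W[...,2]
    q=m&(z>21); print('lip',q.sum(),b[q].min().round(1),b[q].max().round(1),b[q].mean().round(1))
    m=(a<-45)&(a>-80)&(abs(b)<9)&(z>20); print(a[m].min().round(1))
I=cv2.imread('pics/w1.png')[185:300,185:425]; cv2.imwrite('pics/c.png',cv2.resize(I,None,fx=3.3,fy=3.3,interpolation=cv2.INTER_CUBIC))
```

```text
finger 536 [[458.2, 128.4, 235.6], [458.4, 129.0, 237.5], [459.1, 134.1, 243.4], [459.9, 139.5, 249.3], [460.3, 140.1, 250.6]]
tips 166 [[458.3, 122.0, 236.2], [459.3, 133.6, 238.6], [464.4, 143.9, 240.0]]
[(-78, 4.2), (-74, 4.2), (-70, 9.9), (-66, 14.5), (-62, 28.0), (-58, 30.5), (-54, 24.2), (-50, 24.6), (-46, 24.9), (-42, 24.3), (-38, 24.8), (-34, 24.4), (-30, 24.5), (-26, 24.5), (-22, 24.6), (-18, 24.8), (-14, 24.7), (-10, 49.3), (-6, 50.0), (-2, 51.0)]
lip 142 -6.5 7.7 0.3
-63.6
[(-78, 314.7), (-74, 306.5), (-70, 282.2), (-66, 251.6), (-62, 28.1), (-58, 30.5), (-54, 25.7), (-50, 24.8), (-46, 24.5), (-42, 24.7), (-38, 24.7), (-34, 24.6), (-30, 24.7), (-26, 24.5), (-22, 24.7), (-18, 24.8), (-14, 24.9), (-10, 41.2), (-6, 50.1), (-2, 50.5)]
lip 2151 -20.0 19.9 -2.5
-79.6
[(-78, 3.8), (-74, 4.1), (-70, 9.3), (-66, 14.0), (-62, 27.2), (-58, 29.8), (-54, 24.3), (-50, 24.3), (-46, 24.1), (-42, 24.3), (-38, 24.0), (-34, 24.1), (-30, 24.1), (-26, 24.1), (-22, 24.3), (-18, 24.2), (-14, 24.3), (-10, 47.8), (-6, 50.0), (-2, 51.1)]
lip 130 -7.7 6.4 -0.1
-62.8
```

View pics/c.png

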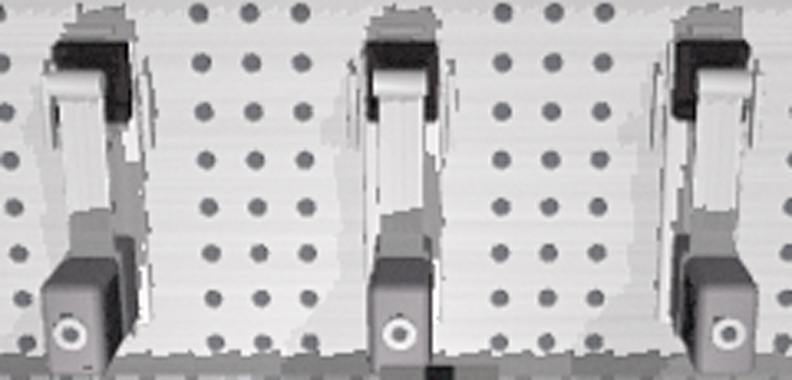

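Corrected tips: left (478.4, 204.3), middle (468.8, 119.8) and right (459.3, 35.3). Free height is about 29.5, so the stop should be near 21. Starting with the left bay.

Emit:
apply_moves(
  increments="1 0 0.184 0.2 0;1 0 0.184 0.36 0;1 0 0.184 0.478 0;1 0 0.184 0.478 0;1 0 0.184 0.478 0;1 0 0.184 0.478 0;1 0 0.184 0.478 0",
)

```text
t: 3.5
tool_pos: [479.3, 203.5, 41.5]
tcp_rot: [0.057, 0.998, 0.0, 0.001]
contact_force: [0.0, 0.5, 0.2]
width: 0.0
gripper_force: 0.0
```

Run:
```python
from h import *
s=env.get_state(); print(s['t'],s['tool_pos'],s['contact_force'])
look('wrist','w2.png')
```

```text
3.5 [479.28632343 203.53472117  41.46522225] [0.03181515 0.46725824 0.15270088]
```

View pics/w2.png

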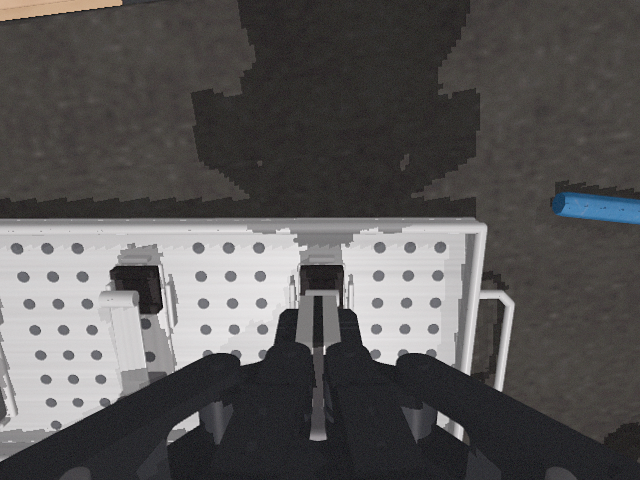

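The fingers are centred over the left lip, with fingertips at (319,297) and the saddle at (322,280). Now I'll descend gently.

Emit:
apply_moves(
  increments="1 0 0 0.02 0;1 0 0 0.025 0;1 0 0 0.03 0;1 0 0 0.035 0;1 0 0 0.035 0;1 0 0 0.035 0",
)

```text
t: 4.3
tool_pos: [478.3, 203.5, 26.1]
tcp_rot: [0.057, 0.998, -0.0, -0.0]
contact_force: [-1.9, -0.7, 3.5]
width: -0.002
gripper_force: 1.7
```

Emit:
apply_moves(
  increments="1 0 0 0.0025 0;1 0 0 0.005 0;1 0 0 0.0075 0;1 0 0 0.0075 0",
)

```text
t: 4.8
tool_pos: [478.3, 203.5, 23.0]
tcp_rot: [0.057, 0.998, -0.0, -0.0]
contact_force: [-3.4, -0.7, 6.0]
width: -0.003
gripper_force: 3.0
```

Emit:
apply_moves(
  increments="1 0 0 0.0015 0;1 0 0 0.0025 0;1 0 0 0.0025 0",
)

```text
t: 5.18
tool_pos: [478.3, 203.5, 22.1]
tcp_rot: [0.057, 0.998, -0.0, -0.0]
contact_force: [-4.2, -0.7, 5.7]
width: 0.001
gripper_force: 3.4
```

Emit:
apply_moves(
  increments="1 0 0 0.001 0;1 0 0 0.001 0",
)

```text
t: 5.42
tool_pos: [478.3, 203.5, 21.7]
tcp_rot: [0.057, 0.998, -0.0, -0.0]
contact_force: [-4.3, -0.6, 7.4]
width: -0.0
gripper_force: 3.5
```

Emit:
apply_moves(
  increments="1 0 0 0.001 0;1 0 0 0.001 0",
)

```text
t: 5.68
tool_pos: [478.4, 203.5, 21.3]
tcp_rot: [0.057, 0.998, 0.0, -0.0]
contact_force: [-4.7, -0.7, 6.5]
width: 0.003
gripper_force: 3.7
```

Emit:
apply_moves(
  increments="1 0 0 0.001 0;1 0 0 0.001 0",
)

```text
t: 5.92
tool_pos: [478.3, 203.5, 21.0]
tcp_rot: [0.057, 0.998, 0.0, -0.0]
contact_force: [-4.7, -0.6, 10.0]
width: -0.001
gripper_force: 5.2
```

The force has jumped to 10 N, so this is the stop. I'll hold here.

Emit:
apply_moves(
  increments="1 0 0 0 0;1 0 0 0 0;1 0 0 0 0;1 0 0 0 0;1 0 0 0 0",
)

```text
t: 6.55
tool_pos: [478.4, 203.5, 21.1]
tcp_rot: [0.057, 0.998, 0.0, 0.0]
contact_force: [-4.0, -0.4, 9.2]
width: -0.0
gripper_force: 5.0
```

Emit:
apply_moves(
  increments="1 0 0 -0.02 0;1 0 0 -0.06 0;1 0 0 -0.06 0;1 0 -0.106 -0.06 0;1 0 -0.212 -0.06 0;1 0 -0.212 -0.06 0;1 0 -0.212 -0.06 0;1 0 -0.212 -0.06 0",
)

```text
t: 7.55
tool_pos: [469.0, 119.9, 44.9]
tcp_rot: [0.056, 0.998, 0.0, 0.0]
contact_force: [0.5, -0.2, 0.6]
width: -0.004
gripper_force: 0.0
```

The left clip is sound, at about 7 N when it reached the stop. Now the middle bay.

Emit:
apply_moves(
  increments="1 0 0 0.03 0;1 0 0 0.04 0;1 0 0 0.045 0;1 0 0 0.05 0;1 0 0 0.054 0;1 0 0 0.054 0",
)

```text
t: 8.3
tool_pos: [468.5, 119.3, 23.3]
tcp_rot: [0.057, 0.998, -0.0, -0.0]
contact_force: [-4.2, 2.9, 5.2]
width: 0.005
gripper_force: 2.7
```

Emit:
apply_moves(
  increments="1 0 0 0.002 0;1 0 0 0.004 0;1 0 0 0.004 0",
)

```text
t: 8.68
tool_pos: [468.5, 119.2, 21.8]
tcp_rot: [0.057, 0.998, 0.0, -0.0]
contact_force: [-3.1, 3.5, 6.2]
width: 0.001
gripper_force: 3.2
```

Emit:
apply_moves(
  increments="1 0 0 0.001 0;1 0 0 0.001 0",
)

```text
t: 8.93
tool_pos: [468.5, 119.3, 21.4]
tcp_rot: [0.057, 0.998, 0.0, -0.0]
contact_force: [-3.0, 3.4, 7.5]
width: -0.002
gripper_force: 3.4
```

Emit:
apply_moves(
  increments="1 0 0 0.001 0;1 0 0 0.001 0",
)

```text
t: 9.18
tool_pos: [468.5, 119.3, 21.1]
tcp_rot: [0.057, 0.998, 0.0, -0.0]
contact_force: [-4.9, 1.9, 9.2]
width: -0.0
gripper_force: 4.6
```

Emit:
apply_moves(
  increments="1 0 0 0.0004 0;1 0 0 0.0004 0;1 0 0 0.0004 0;1 0 0 0.0004 0;1 0 0 0.0004 0",
)

```text
t: 9.8
tool_pos: [468.5, 119.3, 21.0]
tcp_rot: [0.057, 0.998, 0.0, -0.0]
contact_force: [-4.6, 2.7, 10.4]
width: 0.003
gripper_force: 5.3
```

Emit:
apply_moves(
  increments="1 0 0 -0.02 0;1 0 0 -0.06 0;1 0 0 -0.06 0;1 0 -0.106 -0.06 0;1 0 -0.212 -0.06 0;1 0 -0.212 -0.06 0;1 0 -0.212 -0.06 0;1 0 -0.212 -0.06 0",
)

```text
t: 10.8
tool_pos: [459.3, 35.7, 44.6]
tcp_rot: [0.056, 0.998, 0.0, 0.0]
contact_force: [0.2, 0.2, 0.1]
width: -0.001
gripper_force: 0.0
```

Emit:
apply_moves(
  increments="1 0 0 0.03 0;1 0 0 0.04 0;1 0 0 0.045 0;1 0 0 0.05 0;1 0 0 0.054 0;1 0 0 0.054 0",
)

```text
t: 11.55
tool_pos: [459.0, 35.0, 23.1]
tcp_rot: [0.057, 0.998, 0.0, -0.0]
contact_force: [-0.2, 0.8, 1.1]
width: 0.0
gripper_force: 0.9
```

The right clip is clearly soft. I'll take it to its stop gently.

Emit:
apply_moves(
  increments="1 0 0 0.002 0;1 0 0 0.004 0;1 0 0 0.004 0",
)

```text
t: 11.92
tool_pos: [459.1, 35.0, 21.5]
tcp_rot: [0.057, 0.998, -0.0, -0.0]
contact_force: [-1.4, 0.0, 1.7]
width: -0.002
gripper_force: 1.1
```

Emit:
apply_moves(
  increments="1 0 0 0.001 0;1 0 0 0.001 0",
)

```text
t: 12.18
tool_pos: [459.2, 35.0, 21.2]
tcp_rot: [0.057, 0.998, -0.0, 0.0]
contact_force: [-1.9, 0.2, 5.7]
width: -0.003
gripper_force: 2.7
```

Emit:
apply_moves(
  increments="1 0 0 0 0;1 0 0 0 0;1 0 0 0 0;1 0 0 0 0;1 0 0 0 0",
)

```text
t: 12.8
tool_pos: [459.2, 35.0, 21.2]
tcp_rot: [0.057, 0.998, -0.0, 0.0]
contact_force: [-2.1, 1.7, 5.7]
width: 0.001
gripper_force: 2.6
```

Emit:
apply_moves(
  increments="1 0 0 -0.02 0;1 0 0 -0.1 0;-0.3 0 0 -0.22 0;-0.3 -0.1525 0.0025 -0.22 0;-0.3 -0.1525 0.0025 -0.22 0;-0.3 -0.1525 0.0025 -0.22 0;-0.3 -0.1525 0.0025 -0.22 0;-0.3 -0.1525 0.0025 -0.22 0",
)

```text
t: 13.8
tool_pos: [519.2, 29.1, 109.0]
tcp_rot: [0.057, 0.998, -0.0, -0.0]
contact_force: [-0.4, -0.2, -0.2]
width: 0.648
gripper_force: 0.0
```

Run:
```python
from h import *
s=env.get_state(); print(s['t'],s['tool_pos'],s['contact_force'],s['width'])
p,d,c=look('wrist','w3.png'); W=cloud(d,c)
R=W.reshape(-1,3); R=R[(R[:,2]>46)&(R[:,2]<54)&(abs(R[:,0]-520)<25)&(abs(R[:,1]-30)<16)]
print(len(R),np.percentile(R,[2,50,98],0).round(1).tolist())
# dish from top
W=np.load('topW.npy'); R=W[215:295,385:515].reshape(-1,3)
rim=R[(R[:,2]>30)&(R[:,2]<45)]; print('rim',len(rim),rim.min(0).round(),rim.max(0).round(),cv2.minAreaRect(rim[:,:2].astype(np.float32)))
fl=R[(R[:,2]>4)&(R[:,2]<10)&(R[:,0]>500)&(R[:,0]<620)&(R[:,1]<-190)&(R[:,1]>-430)]; print('floor',len(fl),fl.mean(0).round(1),cv2.minAreaRect(fl[:,:2].astype(np.float32)))
im=cv2.imread('pics/top0.png')[200:300,380:520]
cv2.imwrite('pics/d.png',np.hstack([cv2.resize(im,(420,300)),cv2.resize(p,(380,300))]))
```

```text
13.8 [519.15124997  29.13162676 108.99111857] [-0.40598842 -0.22811052 -0.16693357] 0.6482719813432366
1397 [[507.3, 23.0, 46.5], [518.6, 31.0, 49.9], [531.4, 38.9, 52.2]]
rim 579 [ 498. -425.   30.] [ 624. -181.   45.] ((561.9075317382812, -304.2892150878906), (243.05044555664062, 124.37671661376953), 87.54054260253906)
floor 1089 [ 556.3 -307.9    6.2] ((559.484619140625, -310.0141906738281), (239.75636291503906, 118.66504669189453), 89.86759185791016)
```

View pics/d.png

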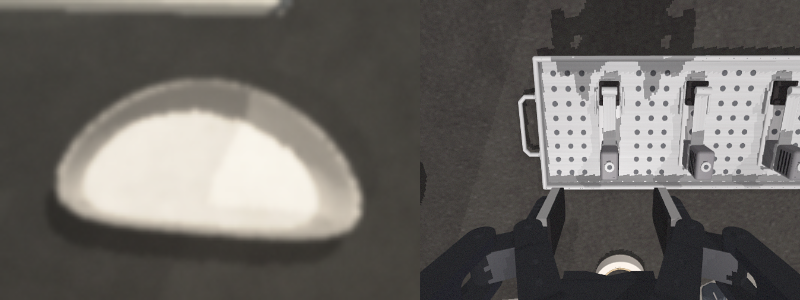

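The dish is half-moon shaped, with its flat side towards the robot, centred near (562, -304) with a small yaw. In the wrist panel the post at (609,167) sits midway between the pads at 555 and 660. Grasping now.

Emit:
apply_moves(
  increments="-0.3 0 0 0.1 0;-0.3 0 0 0.19 0;-0.3 0 0 0.228 0;-0.3 0 0 0.228 0;-0.3 0 0 0.228 0",
  squeeze=40,
)

```text
t: 14.48
tool_pos: [520.5, 29.0, 18.9]
tcp_rot: [0.057, 0.998, 0.0, 0.001]
contact_force: [0.8, 0.3, 0.5]
width: 0.648
gripper_force: 0.0
```

Emit:
apply_moves(
  increments="1 0 0 0 0;1 0 0 0 0;1 0 0 0 0;1 0 0 0 0;1 0 0 0 0;1 0 0 0 0",
  squeeze=40,
)

```text
t: 15.22
tool_pos: [520.2, 29.0, 18.6]
tcp_rot: [0.057, 0.998, -0.0, 0.001]
contact_force: [-1.1, -1.2, 10.8]
width: 0.183
gripper_force: 38.9
```

Emit:
apply_moves(
  increments="1 0 0 -0.02 0;1 0 0 -0.06 0;1 0 0 -0.12 0;1 0 0 -0.2 0;1 0 0 -0.28 0;1 0 0 -0.28 0;1 0 0 -0.28 0",
)

```text
t: 16.1
tool_pos: [519.6, 29.1, 130.1]
tcp_rot: [0.057, 0.998, 0.0, 0.0]
contact_force: [-1.0, -0.5, -1.2]
width: 0.183
gripper_force: 39.3
```

Held: Fz is -1.2 N, which matches the clip's weight. Carrying it to the dish while turning.

Emit:
apply_moves(
  increments="1 -0.02 -0.08 -0.05 0.2;1 -0.06 -0.22 -0.05 0.4;1 -0.09 -0.36 -0.05 0.6;1 -0.12 -0.5 -0.05 0.8;1 -0.15 -0.64 -0.05 1;1 -0.17 -0.78 -0.05 1;1 -0.193 -0.85 -0.05 1;1 -0.193 -0.887 -0.05 1;1 -0.193 -0.887 -0.05 1",
)

```text
t: 17.23
tool_pos: [555.6, -332.1, 149.1]
tcp_rot: [0.302, 0.953, 0.0, -0.001]
contact_force: [0.4, 0.8, -1.5]
width: 0.177
gripper_force: 39.4
```

Emit:
apply_moves(
  increments="1 0 0 0 0.25;1 0 0 0 0.5;1 0 0 0 0.75;1 0 0 0 1;1 0 0 0 1",
)

```text
t: 17.85
tool_pos: [556.2, -330.6, 149.8]
tcp_rot: [0.528, 0.849, 0.0, -0.0]
contact_force: [-0.3, 0.1, -0.5]
width: 0.182
gripper_force: 39.4
```

Emit:
apply_moves(
  increments="1 0 0 0 0.25;1 0 0 0 0.5;1 0 0 0 0.75;1 0 0 0 1;1 0 0 0 1;1 0 0 0 1",
)

```text
t: 18.6
tool_pos: [556.3, -331.7, 149.9]
tcp_rot: [0.721, 0.693, -0.0, -0.0]
contact_force: [0.1, 0.7, -0.4]
width: 0.18
gripper_force: 39.4
```

Run:
```python
from h import *
s=env.get_state(); print(s['t'],s['tool_pos'],s['tcp_rot'],s['contact_force'],s['width'])
p,d,c=look('wrist','w4.png'); W=cloud(d,c); np.save('w4.npy',W)
T=env.get_calibration('top')
p2,d2=env.camera('top'); W2=cloud(d2,T); np.save('t4.npy',W2)
# top-view initial dish rim outline, scene
for n,A in(('top0',np.load('topW.npy')),('wrist',W),('scene',np.load('sceneW.npy'))):
    R=A.reshape(-1,3); R=R[(abs(R[:,0]-560)<80)&(abs(R[:,1]+304)<140)]
    for lo,hi in((3.5,8.5),(33,42)):
        r=R[(R[:,2]>lo)&(R[:,2]<hi)]
        print(n,lo,len(r),cv2.minAreaRect(r[:,:2].astype(np.float32)) if len(r)>5 else '')
cv2.imwrite('pics/w4b.png',p)
```

```text
18.6 [ 556.25757113 -331.74918703  149.88161938] [ 7.20512582e-01  6.93441851e-01 -2.29184769e-06 -1.35419046e-04] [ 0.11293849  0.73551797 -0.40747992] 0.18035541566093774
top0 3.5 1678 ((560.1348266601562, -303.88189697265625), (159.6820068359375, 279.4963684082031), 0.0009439178975299001)
top0 33 421 ((562.062744140625, -304.2982177734375), (242.62388610839844, 123.72999572753906), 86.9737548828125)
wrist 3.5 4382 ((553.783203125, -286.72283935546875), (137.64109802246094, 211.38812255859375), 1.8417977094650269)
wrist 33 5615 ((560.0121459960938, -300.4975280761719), (217.10899353027344, 125.0706558227539), 87.73263549804688)
scene 3.5 1252 ((559.093505859375, -303.4677429199219), (277.8390808105469, 157.59783935546875), 89.93887329101562)
scene 33 840 ((559.6553955078125, -303.2418212890625), (244.44857788085938, 125.72025299072266), 86.93413543701172)
```

View pics/w4.png

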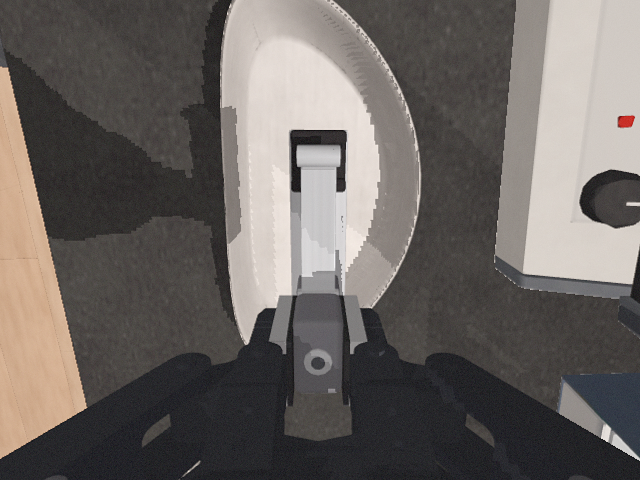

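The clip hangs square in the grip, with its lip at (319,155) and post at (318,350). The dish lies lengthwise along it, with the flat wall at column 230 and the curved wall at column 420. I'll get the dish floor's cross-section to centre the placement.

Run:
```python
from h import *
for n,A in(('top0',np.load('topW.npy')),('scene',np.load('sceneW.npy')),('wrist',np.load('w4.npy'))):
    R=A.reshape(-1,3); R=R[np.isfinite(R[:,2])]
    for y0 in(-334,-304,-250):
        m=abs(R[:,1]-y0)<8; print(n,'y',y0,[(x,int(np.median(R[m&(abs(R[:,0]-x)<2.5),2]))) for x in range(495,630,5) if (m&(abs(R[:,0]-x)<2.5)).sum()>0])
    m=abs(R[:,0]-552)<8; print(n,'along y',[(y,int(np.median(R[m&(abs(R[:,1]-y)<4),2]))) for y in range(-430,-175,8) if (m&(abs(R[:,1]-y)<4)).sum()>0])
```

```text
top0 y -334 [(495, 1), (500, 3), (505, 14), (510, 4), (515, 1), (520, 3), (525, 3), (530, 3), (535, 3), (540, 0), (545, 2), (550, 3), (555, 3), (560, 3), (565, 2), (570, 2), (575, 1), (580, 0), (585, 1), (590, 1), (595, 3), (600, 1), (605, 8), (610, 18), (615, 31), (620, 37), (625, 4)]
top0 y -304 [(495, 2), (500, 2), (505, 15), (510, 2), (515, 2), (520, 3), (525, 2), (530, 0), (535, 1), (540, 1), (545, 3), (550, 1), (555, 2), (560, 2), (565, 4), (570, 2), (575, 3), (580, 2), (585, 3), (590, 1), (595, 0), (600, 0), (605, 2), (610, 8), (615, 16), (620, 32), (625, 35)]
top0 y -250 [(495, 0), (500, 0), (505, 4), (510, 12), (515, 3), (520, 3), (525, 1), (530, 2), (535, 4), (540, 2), (545, 4), (550, 3), (555, 1), (560, 2), (565, 3), (570, 3), (575, 2), (580, 3), (585, 2), (590, 1), (595, 4), (600, 14), (605, 26), (610, 33), (615, 3), (620, 2), (625, 2)]
top0 along y [(-430, 4), (-422, 36), (-414, 34), (-406, 22), (-398, 9), (-390, 2), (-382, 1), (-374, 0), (-366, 3), (-358, 1), (-350, 2), (-342, 3), (-334, 3), (-326, 2), (-318, 2), (-310, 3), (-302, 1), (-294, 3), (-286, 2), (-278, 1), (-
[... 1745 characters left out ...]
(560, 155), (565, 138), (570, 138), (575, 243), (580, 2), (585, 2), (590, 2), (595, 2), (600, 2), (605, 3), (610, 11), (615, 24), (620, 35), (625, 34)]
wrist y -250 [(495, 1), (500, 36), (505, 26), (510, 6), (515, 2), (520, 2), (525, 2), (530, 2), (535, 2), (540, 2), (545, 2), (550, 2), (555, 2), (560, 2), (565, 2), (570, 2), (575, 2), (580, 2), (585, 2), (590, 2), (595, 6), (600, 14), (605, 26), (610, 35), (615, 35), (620, 1), (625, 0)]
wrist along y [(-342, 181), (-334, 182), (-326, 181), (-318, 202), (-310, 229), (-302, 155), (-294, 155), (-286, 155), (-278, 155), (-270, 160), (-262, 145), (-254, 2), (-246, 2), (-238, 2), (-230, 2), (-222, 2), (-214, 2), (-206, 5), (-198, 15), (-190, 25)]
```

The floor's flat area is centred near (557, -303), and the clip's foot middle is above (557, -305). Lowering it.

Emit:
apply_moves(
  increments="1 0 0 0.1 0;1 0 0 0.19 0;1 0 0 0.25 0;1 0 0 0.285 0;1 0 0 0.305 0;1 0 0 0.305 0;1 0 0 0.305 0",
)

```text
t: 19.58
tool_pos: [556.7, -332.5, 28.8]
tcp_rot: [0.722, 0.692, 0.0, 0.001]
contact_force: [-0.5, -0.5, -0.4]
width: 0.179
gripper_force: 39.5
```

Emit:
apply_moves(
  increments="1 0 0 0.005 0;1 0 0 0.01 0;1 0 0 0.01 0",
)

```text
t: 19.95
tool_pos: [556.2, -332.2, 23.8]
tcp_rot: [0.722, 0.692, -0.0, -0.0]
contact_force: [0.4, -0.2, -0.3]
width: 0.178
gripper_force: 39.5
```

Emit:
apply_moves(
  increments="1 0 0 0.0025 0;1 0 0 0.004 0;1 0 0 0.004 0",
)

```text
t: 20.32
tool_pos: [556.2, -332.2, 22.3]
tcp_rot: [0.722, 0.692, -0.0, -0.0]
contact_force: [-0.3, 1.1, -1.2]
width: 0.184
gripper_force: 39.5
```

Emit:
apply_moves(
  increments="1 0 0 0.0015 0;1 0 0 0.0025 0;1 0 0 0.0025 0",
)

```text
t: 20.7
tool_pos: [556.3, -332.2, 21.3]
tcp_rot: [0.722, 0.692, -0.0, -0.0]
contact_force: [0.4, 0.1, -1.1]
width: 0.181
gripper_force: 39.5
```

Emit:
apply_moves(
  increments="1 0 0 0.0015 0;1 0 0 0.0025 0;1 0 0 0.0025 0",
)

```text
t: 21.08
tool_pos: [556.3, -332.2, 20.4]
tcp_rot: [0.722, 0.692, 0.0, 0.0]
contact_force: [0.1, 0.3, 0.4]
width: 0.181
gripper_force: 39.6
```

Emit:
apply_moves(
  increments="1 0 0 0.0012 0;1 0 0 0.0012 0",
)

```text
t: 21.32
tool_pos: [556.4, -332.3, 20.0]
tcp_rot: [0.722, 0.692, 0.0, 0.0]
contact_force: [-0.3, -0.9, 4.1]
width: 0.178
gripper_force: 40.1
```

The clip has touched down at +4 N. Releasing a little way, then lifting straight off.

Emit:
apply_moves(
  increments="0.6 0 0 0 0;0.5 0 0 0 0;0.35 0 0 0 0;0.35 0 0 0 0;0.35 0 0 0 0",
)

```text
t: 21.95
tool_pos: [556.3, -332.2, 19.8]
tcp_rot: [0.722, 0.692, -0.0, 0.0]
contact_force: [0.2, 0.4, 0.3]
width: 0.321
gripper_force: 0.0
```

Emit:
apply_moves(
  increments="0.35 0 0 -0.03 0;0.35 0 0 -0.08 0;0.35 0 0 -0.15 0;0.35 0 0 -0.28 0;0.35 0 0 -0.4 0;0.35 0 0 -0.4 0;0.35 0 0 -0.4 0",
)

```text
t: 22.82
tool_pos: [556.1, -332.1, 180.5]
tcp_rot: [0.722, 0.692, 0.0, 0.0]
contact_force: [0.5, 0.6, -1.0]
width: 0.323
gripper_force: 0.0
```

Run:
```python
from h import *
s=env.get_state(); print(s['t'],s['tool_pos'],s['contact_force'],s['width'])
p,d,c=look('wrist'); q,d2,c2=look('scene')
W=cloud(d,c); R=W.reshape(-1,3); m=(R[:,2]>44)&(R[:,2]<62)&(abs(R[:,0]-557)<60)&(abs(R[:,1]+304)<100); print(m.sum(),R[m].mean(0).round(1))
cv2.imwrite('pics/f.png',np.hstack([cv2.resize(p,(400,300)),cv2.resize(q[130:430,160:560],(400,300))]))
```

```text
22.825 [ 556.13991413 -332.06928365  180.52433782] [ 0.51190637  0.59272803 -1.04702702] 0.3225747194022118
862 [ 554.3 -329.7   50.2]
```

View pics/f.png

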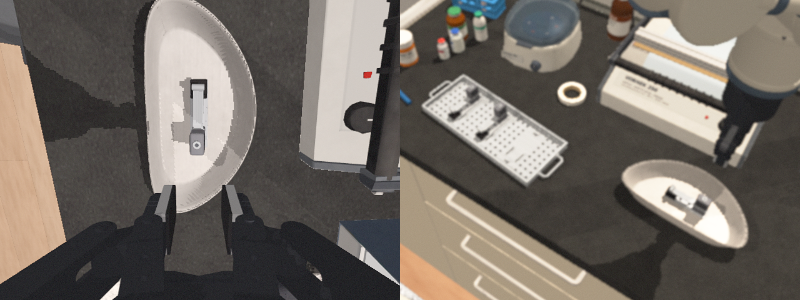

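The soft clip stands upright in the middle of the dish at (198,120). The left and middle clips are still in their bays, and the tape and vials are untouched. Handing in.

```bash
python3 -c "
from plant import env
print(env.hand_in())"
```

```text
the job is handed in; nothing more can be done
None
```

I pressed all three clips to their stops in order, left to right. The right one was soft, so I lifted it out and stood it upright in the kidney dish; the job is handed in at about 23 s, with no verdict returned.

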